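Centre the measuring cup on the scale pan and press the key

ROBOT

A 6-joint arm with a two-finger parallel gripper is mounted at the origin on a cart in front of the work surface, level with it; the furniture and walls round the work are solid. World frame = base frame: x ahead of the robot, y to its left, z up, the work surface at z = 0. Lengths are in m, angles in degrees, forces in N, time in s.
With the tool pointing down it reaches from about 0.4 to 0.825 m from the base axis. Payload 7 kg.
Tool frame: the origin (TCP) lies midway between the tips of the shut fingers; the grasp point (between the pads) lies 19 mm behind it; z points along the fingers, y is the direction in which the jaws open and shut (so a half turn about z gives the same grasp; the last joint's range is limited). The gripper opens to 88 mm and grips with 3 to 60 N. Pads are 19 mm wide; open, the fingers measure 130 mm over their backs; the gripper's body (78 mm by 193 mm) begins 47 mm behind the grasp point.
Start: joints at [86.179, 20.546, 0.682, 0, -70.136, -16.507], TCP at [0.235, 0.633, 0.227] pointing down, gripper open.
Joint ranges: [-176.03, 176.03], [-82.01, 121.73], [-58.28, 71.71], [-173.87, 95.51], [-174.79, -0.11], [-173.66, 173.66]. Speed limits (degrees/s): [136.94, 136.94, 172.46, 180, 180, 180].

INTERFACE

Orientations are given as [roll, pitch, yaw] about the fixed x, y, z axes, in that order (R = Rz(yaw) Ry(pitch) Rx(roll)).
In Python, from plant import get_state, capture, close_job gives the robot as it stands.
- The arm moves only by the tool apply_moves, never from a script. Its argument "commands" is a list of rows, each an object with "grip": the opening, from 0 (shut) to 1 (fully open); "dp": the shift along the tool's x, y, z in mm, a list of three; "yaw": the turn about the tool's z in rad. A call has 1 to 12 rows; each row is the pose to reach, as a shift and turn from the pose commanded when the call began, along the tool's axes at that moment; what a row does not reach only later rows make up. A row lasts 1/8 s, in which the tool goes at most 62.5 mm and 10.7 degrees, less where a joint would pass 70% of its speed; a pose out of reach is approached as far as the arm can. A call with a gripper value outside its range is refused whole. The fingers move at their own pace and stop on an object; "newtons" is the grip in N (left out, the last holds). Time passes only in rows, so rows that repeat a pose let the fingers close. It gives the time, the measured TCP pose, the force and the opening at its end, in the units of the state.
- get_state(): the state, without advancing time (a new reading comes with each control period).
- capture(name): name is "side" or "top" or "wrist"; returns a dict with "color" (480x640x3 uint8, red, green, blue), "camera_matrix" (3x3 intrinsics, pixels), "xyz" and "rotation" of the camera in the world; the wrist camera has in their place "T_tool_cam" (4x4, takes a point from camera to tool coordinates, whose origin is the TCP and whose axes are the flange's). Camera axes: x right, y up, looking along -z (the intrinsics and any distortion apply to the point x, -y, -z); pixel columns grow to the right and rows downward; lengths in m; the calibration is good to about 2 mm. A picture is of the moment at which its call begins: read the wrist's pose just before it. There is no depth.
- close_job(): hands the job in, once; it reports no verdict.
The state is a dict: "time_s": time; "joints": joint angles; "qd": joint speeds; "joint_torque": joint torques, N m; "tcp_pos": TCP position; "eef_rot": TCP orientation; "contact_force": force on the tool from outside, world axes, zero at the start; "moment": the same for the moment, N m; "gripper_width": finger opening in m.
Only numpy, scipy, OpenCV 4.12 (cv2) and the standard library are available. Lean on these libraries where they do the work, as an engineer would, in place of code of your own. Each camera call takes 0.05 s, during which the arm holds its last target.

TASK

The empty measuring cup stands off-centre on the small round pan of the scale and overhangs its edge. With the fingertips, gently tap or push the cup, never gripping, lifting or tipping it, until it stands upright in the middle of the pan (within about 5 mm, an even rim of pan all round); only then press the scale's key fully down to zero the scale, and let it come up again. Leave the things standing round the scale alone.

Things in the scene. Friction and masses are not known exactly. Their poses are not given: they have to be found in the camera images.
- cup: White open measuring cup like a small egg cup, 30 mm high; round foot 31 mm across, widening to a rim 45 mm across. It weighs about 30 g and tips easily if struck hard or pushed down on. Origin at the centre of the underside of the foot, z up. It stands on the scale's pan, so its rim is 70 mm above the worktop. It slides on the polished pan (friction about 0.3).
- scale: Compact white bench scale that does not move: housing 160 x 112 mm, its top 26 mm above the worktop; origin on the worktop straight under the middle of the pan, z up. The housing reaches from x = -106 to +54 mm and y = -56 to +56 mm in its own frame. Its own -x side, roughly towards the robot, carries a blank black display and one key.
- pan_center (a point): Middle of the top face of the scale's round steel pan. The pan is a flat disc 56 mm across without a rim, 4 mm thick, on a thin stem; its top is 40 mm above the worktop (14 mm above the housing).
- tare_key_top (a point): Middle of the top of the scale's only key, a grey round push button 18 mm across beside the display in the scale's front corner (80 mm in -x and 36 mm in -y from the pan's axis, in the scale's frame). Its top is 36 mm above the worktop, 8 mm proud of a grey housing 34 mm across. It is pressed straight down.
- tare_key (a joint): Travel of the key: 0 up, 0.004 m fully down; sprung, fully down takes about 3 N, and it comes up by itself.
- dropper: Small white dropper bottle, 24 mm across and 70 mm high, standing to the left (+y) of the scale; origin at the centre of its underside. Leave alone.
- dish: Clear shallow sample dish, 48 mm across and 17 mm high, to the right (-y) of the scale; origin at the centre of its underside. Leave alone.
- disc: Flat black disc with holes, 40 mm across and 12 mm high, behind the scale; origin at the centre of its underside. Leave alone.
- pouch: Crumpled silver-white pouch, 56 x 53 x 25 mm, behind the scale; origin at the centre of its underside. Leave alone.
- syringe: Clear plastic syringe lying flat, 26 x 115 x 13 mm, farther to the right of the scale; origin at the centre of its underside. Leave alone.
Not all that is in view belongs to the job. What is shaped like the cup but purple or turquoise is not meant.

How it is judged (in metres and radians):
On the way, in this order (a step that is already met when the one before it is completed fails the run):
1. the cup stands upright on the pan, centred to 5 mm (horizontal distance between cup and pan_center below 0.005 m and z of cup in the frame of pan_center between -0.003 and 0.003 m and angle between cup's own z axis and vertical below 0.08 rad and linear speed of cup below 0.02 m/s), for 0.3 s.
2. the key is pressed fully down (value of joint tare_key above 0.003 m), for 0.05 s.
At the end, for the whole second after the job is handed in: The cup stands upright and at rest on the pan, its axis within 5 mm of the pan's middle, the key has been pressed (over 3 mm of its 4 mm) after that and is up again, and no bystander has moved more than 30 mm (horizontal distance between cup and pan_center below 0.005 m and z of cup in the frame of pan_center between -0.003 and 0.003 m and angle between cup's own z axis and vertical below 0.08 rad and linear speed of cup below 0.01 m/s and value of joint tare_key below 0.0012 m and distance of each of dropper, dish, disc, pouch, syringe from where it was at the start of the episode below 0.03 m); the robot touches nothing.
It fails at once if the cup is lifted off the pan or falls off it (8 mm up or down) (z of cup in the frame of pan_center above 0.008 m or z of cup in the frame of pan_center below -0.008 m).
It fails at once if the cup tips more than 0.35 rad (angle between cup's own z axis and vertical above 0.35 rad).
It fails at once if the cup is squeezed or pushed with more than 5 N (contact force between the fingers and cup above 5 N).
It fails at once if the key is pressed while the cup is off-centre (value of joint tare_key above 0.002 m and horizontal distance between cup and pan_center above 0.006 m).
It fails at once if a bystander is moved by more than 30 mm (distance of any of dropper, dish, disc, pouch, syringe from where it was at the start of the episode above 0.03 m).
It also fails if it takes over 40 s, if anything falls off the work surface, if the arm or the gripper's body presses on something with over 40 N, if the wrist force passes 120 N, or if a joint passes its speed limit or range.

## Working session

There is one attempt and no reset: what is moved stays moved. The work goes in short steps, Python scripts to look and compute and a tool call to move; the robot and the scene stay as the last step left them, time stands still between calls to the robot, and variables do not carry over. Pictures are saved under pics/ and viewed, and the job is handed in when it is done.

Besides the shell and the picture viewer there is one more tool, called after ">>>" as name(argument=value, ...) on one line, values as JSON. apply_moves: Moves the arm, as the interface text tells. Its arguments: {"type":"object","properties":{"commands":{"type":"array","items":{"type":"object","properties":{"grip":{"type":"number"},"dp":{"type":"array","items":{"type":"number"}},"yaw":{"type":"number"}}}},"newtons":{"type":"number"}},"required":["commands"]}

```bash
mkdir -p pics; cat > h.py <<'E'
import numpy as np, cv2
from plant import get_state, capture
def cap(n,fn=None):
    s=get_state(); c=capture(n)
    if fn: cv2.imwrite('pics/'+fn,c['color'][:,:,::-1])
    return s,c
E
python3 - <<'E'
from h import *
s=get_state(); print(s)
for n in('top','side','wrist'):
    _,c=cap(n,n+'0.png'); print(n,{k:np.round(v,4).tolist() for k,v in c.items() if k!='color'})
E
```

```text
{'time_s': 0.0, 'joints': array([ 8.61783191e+01,  2.05915996e+01,  6.35108999e-01, -2.12900703e-02,
       -7.01356433e+01, -1.65055189e+01]), 'qd': array([ 0.01699977, -0.03521441,  0.0644431 ,  0.01742733,  0.00663608,
       -0.03431223]), 'joint_torque': array([ 1.59335134e-03, -5.82718921e+01,  2.93041956e+01,  6.99727044e+00,
        7.03483616e-03, -1.49113962e-04]), 'tcp_pos': array([0.23434616, 0.6325019 , 0.22562729]), 'eef_rot': array([ 1.79905976e+02, -6.98928067e-03, -2.03344444e+01]), 'contact_force': array([-0.43971241,  0.29712397, -0.57407369]), 'moment': array([-0.00888271, -0.01312009,  0.02638331]), 'gripper_width': 0.08772545633569608}
top {'camera_matrix': [[529.0422, 0.0, 318.9806], [0.0, 529.0422, 246.0228], [0.0, 0.0, 1.0]], 'xyz': [0.4239, -0.0546, 0.9833], 'rotation': [8.3112, -0.4583, -89.3912]}
side {'camera_matrix': [[489.6987, 0.0, 307.0573], [0.0, 489.6987, 237.5069], [0.0, 0.0, 1.0]], 'xyz': [0.5428, 0.6432, 0.6499], 'rotation': [50.8896, -0.044, -178.2772]}
wrist {'camera_matrix': [[379.5992, 0.0, 325.9512], [0.0, 379.5992, 238.1315], [0.0, 0.0, 1.0]], 'T_tool_cam': [[0.0005, 0.9697, 0.2442, 0.0661], [1.0, -0.0006, 0.0004, -0.0005], [0.0005, 0.2442, -0.9697, -0.1579], [0.0, 0.0, 0.0, 1.0]]}
```

View pics/top0.png

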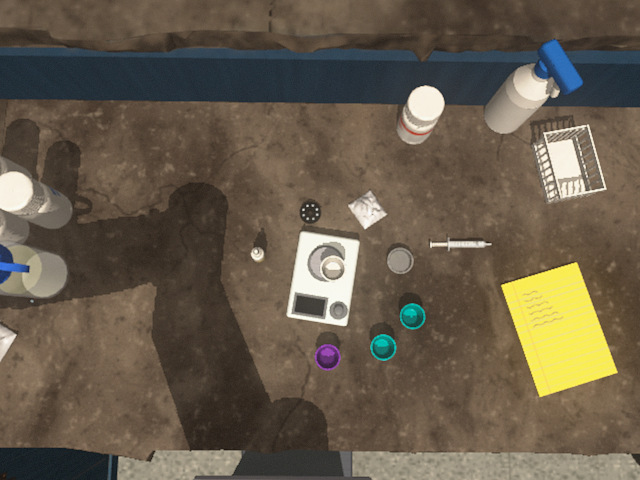

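View pics/side0.png

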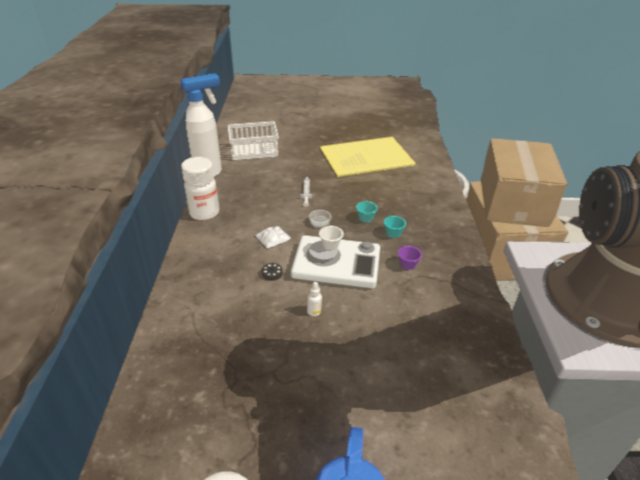

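View pics/wrist0.png

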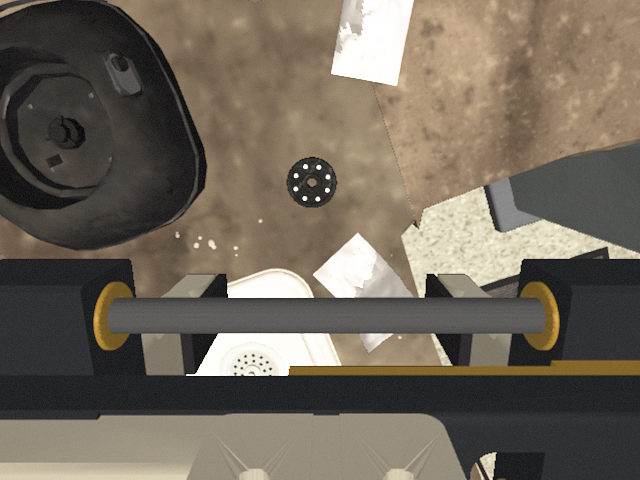

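The top view shows the white cup at about (332,267) on the pan at (326,262), with the key at (338,310). The purple cup (327,357) and the turquoise ones (383,347), (412,316) stand on the table and aren't meant. I'll enlarge to confirm.

```bash
python3 - <<'E'
import cv2,numpy as np
t=cv2.imread('pics/top0.png')[225:335,275:375]; s=cv2.imread('pics/side0.png')[215:295,280:390]
t=cv2.resize(t,None,fx=5,fy=5,interpolation=3)
s=cv2.resize(s,None,fx=5,fy=5,interpolation=3)
cv2.imwrite('pics/ct.png',t);cv2.imwrite('pics/cs.png',s)
E
```

```text
(no output)
```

View pics/ct.png

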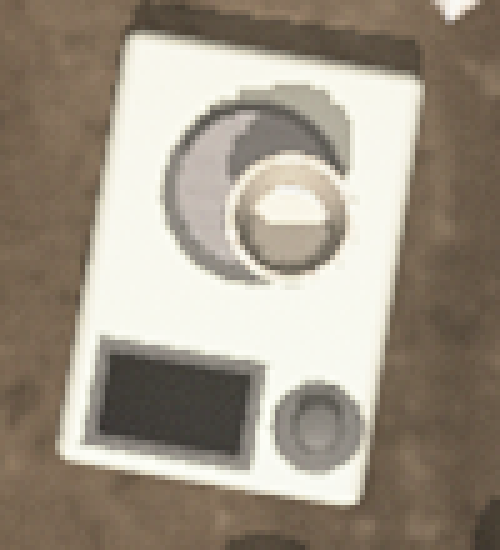

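View pics/cs.png

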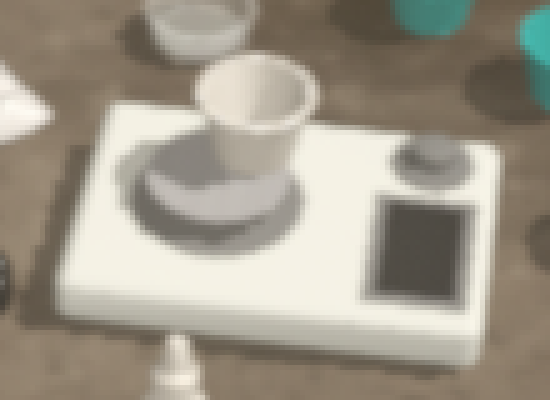

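```bash
cat >> h.py <<'E'
from scipy.spatial.transform import Rotation as Ro
def campose(c,s=None):
    if 'T_tool_cam' in c:
        T=np.eye(4);T[:3,:3]=Ro.from_euler('xyz',s['eef_rot'],degrees=True).as_matrix();T[:3,3]=s['tcp_pos']
        T=T@c['T_tool_cam']; return T[:3,3],T[:3,:3]
    return np.array(c['xyz']),Ro.from_euler('xyz',c['rotation'],degrees=True).as_matrix()
def ray(c,uv,s=None):
    p,R=campose(c,s);K=c['camera_matrix']
    d=R@np.array([(uv[0]-K[0,2])/K[0,0],-(uv[1]-K[1,2])/K[1,1],-1]); return p,d/np.linalg.norm(d)
def onz(c,uv,z,s=None):
    p,d=ray(c,uv,s); return p+d*(z-p[2])/d[2]
def proj(c,X,s=None):
    p,R=campose(c,s);K=c['camera_matrix'];q=R.T@(np.array(X)-p)
    return np.array([K[0,2]+K[0,0]*q[0]/-q[2],K[1,2]-K[1,1]*q[1]/-q[2]])
def tri(r1,r2):
    (p,d),(q,e)=r1,r2
    a=np.linalg.lstsq(np.c_[d,-e],q-p,rcond=None)[0]; x,y=p+a[0]*d,q+a[1]*e
    return (x+y)/2,np.linalg.norm(x-y)
E
python3 - <<'E'
from h import *
s,t=cap('top'); _,c=cap('side')
g=lambda u,v:(275+u/5-.4,225+v/5-.4)
h=lambda u,v:(280+u/5-.4,215+v/5-.4)
print('pan',onz(t,g(257,190),.04)); print('rim',onz(t,g(290,218),.07)); print('key',onz(t,g(319,426),.036))
print('corners',[onz(t,g(*p),.026).round(4) for p in((128,33),(422,75),(358,503),(60,458))])
print('tri rim',tri(ray(t,g(290,218)),ray(c,h(256,93))))
print('tri key',tri(ray(t,g(319,422)),ray(c,h(436,152))))
print('pan side',onz(c,h(222,175),.04))
for n,uv in dict(drop=(257,254),dish=(400,260),disc=(310,211),pouch=(367,209),purple=(327,357)).items(): print(n,onz(t,uv,.01))
E
```

```text
pan [ 0.53190744 -0.07361038  0.04      ]
rim [ 0.51883511 -0.08453914  0.07      ]
key [ 0.44815947 -0.09648487  0.036     ]
corners [array([ 0.5909, -0.026 ,  0.026 ]), array([ 0.5766, -0.134 ,  0.026 ]), array([ 0.4212, -0.111 ,  0.026 ]), array([ 0.436 , -0.0041,  0.026 ])]
tri rim (array([ 0.51901538, -0.08456764,  0.0696664 ]), np.float64(0.0002916560485384939))
tri key (array([ 0.44849438, -0.09644315,  0.03256005]), np.float64(0.002371534997404941))
pan side [ 0.53135351 -0.07101007  0.04      ]
drop [0.54990016 0.0538202  0.01      ]
dish [ 0.54177513 -0.21140714  0.01      ]
disc [ 0.63243437 -0.04332941  0.01      ]
pouch [ 0.63759276 -0.15041131  0.01      ]
purple [ 0.36402936 -0.0775105   0.01      ]
```

>>> apply_moves(commands=[{"grip": 0.3, "dp": [46, 42, 0], "yaw": 0.17}, {"grip": 0.3, "dp": [92, 83, 0], "yaw": 0.34}, {"grip": 0.3, "dp": [138, 125, 0], "yaw": 0.51}, {"grip": 0.3, "dp": [184, 166, 0], "yaw": 0.68}, {"grip": 0.3, "dp": [230, 208, 0], "yaw": 0.85}, {"grip": 0.3, "dp": [276, 250, 0], "yaw": 1.02}, {"grip": 0.3, "dp": [322, 291, 0], "yaw": 1.19}, {"grip": 0.3, "dp": [368, 333, 0], "yaw": 1.36}, {"grip": 0.3, "dp": [414, 374, 0], "yaw": 1.53}, {"grip": 0.3, "dp": [460, 416, 0], "yaw": 1.7}, {"grip": 0.3, "dp": [506, 457, 0], "yaw": 1.87}, {"grip": 0.3, "dp": [553, 499, 0], "yaw": 2.04}], newtons=5)

```text
time_s: 1.75
tcp_pos: [0.5802, -0.0285, 0.2268]
eef_rot: [-180.0, 0.0, -137.5]
contact_force: [1.0, 1.3, 0.3]
gripper_width: 0.0263
```

>>> apply_moves(commands=[{"grip": 0.3, "dp": [0, 0, 40], "yaw": 0}, {"grip": 0.3, "dp": [0, 0, 75], "yaw": 0}, {"grip": 0.3, "dp": [0, 0, 75], "yaw": 0}, {"grip": 0.3, "dp": [0, 0, 75], "yaw": 0}])

```text
time_s: 2.25
tcp_pos: [0.5804, -0.0264, 0.153]
eef_rot: [-179.9, 0.1, -137.2]
contact_force: [0.2, -0.2, -0.2]
gripper_width: 0.0267
```

```bash
python3 - <<'E'
from h import *
s,c=cap('wrist','w1.png'); print(s['tcp_pos'],s['eef_rot'])
for n,X in dict(pan=(.5319,-.0728,.04),rim=(.519,-.0845,.07),key=(.448,-.0967,.036)).items(): print(n,proj(c,X,s))
E
```

```text
[ 0.58035099 -0.02643385  0.15298841] [-1.79929867e+02  5.73760434e-02 -1.37169897e+02]
pan [325.16248354 138.36146834]
rim [325.26694458 108.10271744]
key [386.03611993  14.58375472]
```

View pics/w1.png

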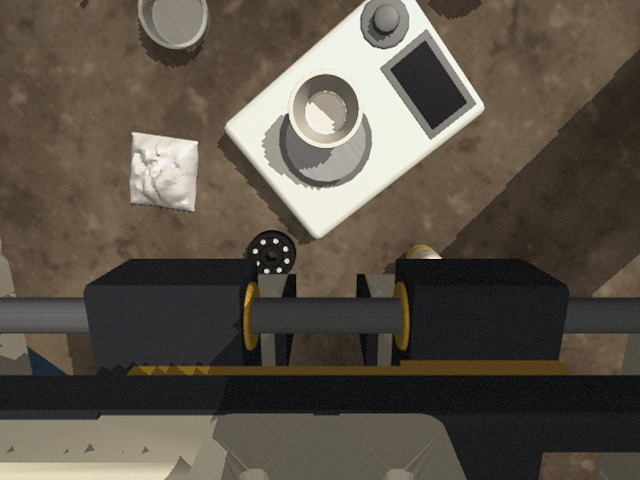

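The wrist view shows the cup rim at about (326,107), the pan at about (325,140), and the key at (385,18). All three agree with the predictions. I'll enlarge it to fit the circles.

```bash
python3 - <<'E'
import cv2
t=cv2.imread('pics/w1.png')[60:200,260:390]
cv2.imwrite('pics/w1c.png',cv2.resize(t,None,fx=4,fy=4,interpolation=cv2.INTER_CUBIC))
E
```

```text
(no output)
```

View pics/w1c.png

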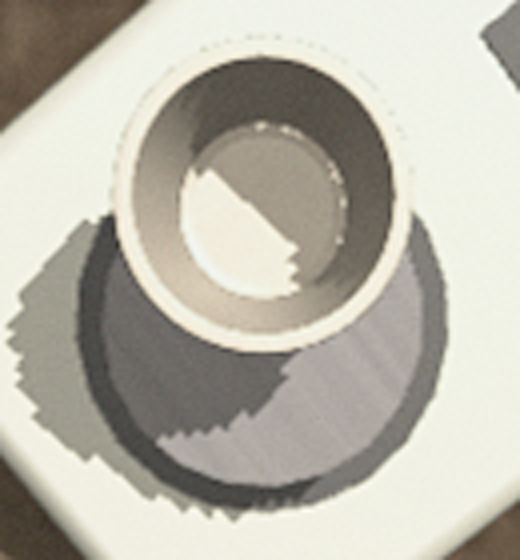

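```bash
cat >> h.py <<'E'
def circ(c,s,pts,z,off=(0,0),k=1):
    P=np.array([onz(c,(off[0]+(u+.5)/k-.5,off[1]+(v+.5)/k-.5),z,s)[:2] for u,v in pts])
    A=np.c_[2*P,np.ones(len(P))];a=np.linalg.lstsq(A,(P**2).sum(1),rcond=None)[0]
    r=np.sqrt(a[2]+a[0]**2+a[1]**2); return a[:2].round(4),round(r*1000,1),(np.hypot(*(P-a[:2]).T)*1000-r*1000).round(1)
E
python3 - <<'E'
from h import *
s,c=cap('wrist')
o=((260,60),4)
print('pan',circ(c,s,[(102,300),(109,370),(150,432),(263,487),(390,425),(424,320),(412,260)],.04,*o))
print('rim',circ(c,s,[(113,195),(262,40),(412,195),(262,352),(155,300),(370,300)],.07,*o))
print('in',circ(c,s,[(133,195),(264,57),(395,195),(264,333)],.07,*o))
print('foot inside',circ(c,s,[(181,210),(264,122),(346,210),(264,297)],.043,*o))
E
```

```text
pan (array([ 0.5333, -0.0713]), np.float64(27.8), array([ 0.3,  0.2, -0.7,  0.2,  0.3, -0. , -0.2]))
rim (array([ 0.5198, -0.0838]), np.float64(22.3), array([ 0.2, -0.1,  0.2,  0.2, -0.2, -0.2]))
in (array([ 0.5196, -0.0837]), np.float64(19.8), array([-0.,  0., -0.,  0.]))
foot inside (array([ 0.5197, -0.0839]), np.float64(13.9), array([-0.1,  0.1, -0.1,  0.1]))
```

>>> apply_moves(commands=[{"grip": 0.3, "dp": [45, -1, 0], "yaw": 0}, {"grip": 0.3, "dp": [90, -1, 0], "yaw": 0}, {"grip": 0.3, "dp": [124, -1, 0], "yaw": 0}, {"grip": 0.3, "dp": [124, -1, 20], "yaw": 0}, {"grip": 0.3, "dp": [124, -1, 45], "yaw": 0}, {"grip": 0.3, "dp": [124, -1, 70], "yaw": 0}, {"grip": 0.3, "dp": [124, -1, 85], "yaw": 0}, {"grip": 0.3, "dp": [124, -1, 95], "yaw": 0}, {"grip": 0.3, "dp": [124, -1, 95], "yaw": 0}, {"grip": 0.3, "dp": [124, -1, 95], "yaw": 0}])

```text
time_s: 3.6
tcp_pos: [0.4897, -0.1115, 0.0572]
eef_rot: [-180.0, 0.0, -137.2]
contact_force: [-0.7, -0.6, 0.6]
gripper_width: 0.0262
```

```bash
python3 - <<'E'
from h import *
s=get_state(); p=s['tcp_pos']; print(p,s['eef_rot'],s['contact_force'])
R=Ro.from_euler('xyz',s['eef_rot'],degrees=True).as_matrix()
print('cup in tool',R.T@(np.array([.5197,-.0838,.07])-p)*1e3,'goal',R.T@(np.array([.5333,-.0713,.07])-p)*1e3)
for n in('top','side'):
    _,c=cap(n); o=(290,240) if n=='top' else (280,200)
    cv2.imwrite(f'pics/{n}2.png',cv2.resize(c['color'][o[1]-20:o[1]+90,o[0]-10:o[0]+120,::-1],None,fx=5,fy=5,interpolation=cv2.INTER_CUBIC))
E
```

```text
[ 0.48973335 -0.11152198  0.05722954] [-1.79958408e+02  4.48528206e-02 -1.37196431e+02] [-0.69100198 -0.59235115  0.60845946]
cup in tool [-4.08328631e+01 -3.19247745e-02 -1.27384744e+01] goal [-59.30459563  -0.10184334 -12.72396347]
```

View pics/side2.png

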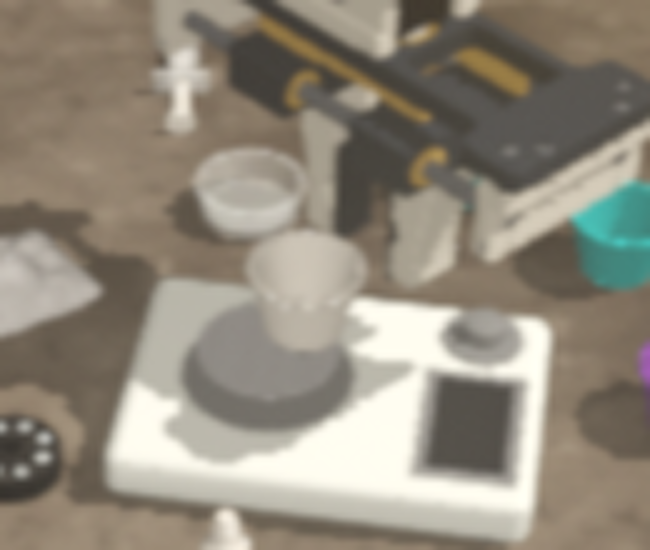

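View pics/top2.png

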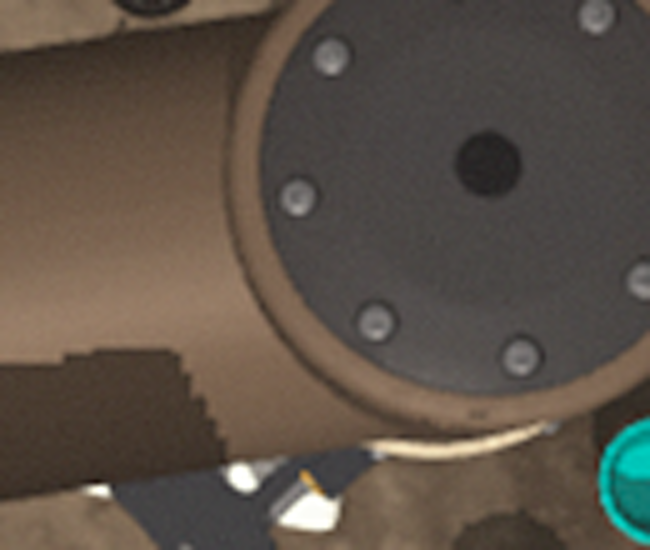

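Side view: the fingertips stand just behind the cup's rim, aligned with it. Pushing slowly now.

>>> apply_moves(commands=[{"grip": 0.3, "dp": [-3, 0, 0], "yaw": 0}, {"grip": 0.3, "dp": [-6, 0, 0], "yaw": 0}, {"grip": 0.3, "dp": [-9, 0, 0], "yaw": 0}, {"grip": 0.3, "dp": [-11, 0, 0], "yaw": 0}, {"grip": 0.3, "dp": [-12, 0, 0], "yaw": 0}, {"grip": 0.3, "dp": [-13, 0, 0], "yaw": 0}, {"grip": 0.3, "dp": [-14, 0, 0], "yaw": 0}, {"grip": 0.3, "dp": [-15, 0, 0], "yaw": 0}, {"grip": 0.3, "dp": [-16, 0, 0], "yaw": 0}, {"grip": 0.3, "dp": [-17, 0, 0], "yaw": 0}, {"grip": 0.3, "dp": [-18, 0, 0], "yaw": 0}, {"grip": 0.3, "dp": [-18, 0, 0], "yaw": 0}])

```text
time_s: 5.2
tcp_pos: [0.5024, -0.0993, 0.0566]
eef_rot: [-180.0, 0.0, -137.2]
contact_force: [-0.3, -0.9, -0.6]
gripper_width: 0.0264
```

```bash
python3 - <<'E'
from h import *
s=get_state(); p=s['tcp_pos']; print(p,s['eef_rot'],s['contact_force'])
_,c=cap('side'); o=(280,200)
cv2.imwrite('pics/side3.png',cv2.resize(c['color'][180:290,270:400,::-1],None,fx=5,fy=5,interpolation=cv2.INTER_CUBIC))
E
```

```text
[ 0.50242611 -0.09931196  0.05656521] [-1.79998744e+02  1.01089867e-03 -1.37207587e+02] [-0.33182739 -0.92816118 -0.56221816]
```

View pics/side3.png

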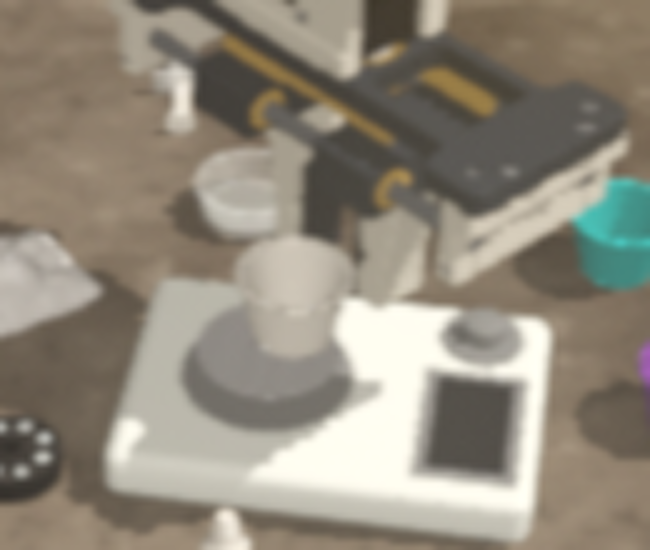

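The cup moved and is upright: its rim centre in the crop went from about (305,270) to (294,278). Continuing to 1 mm short of the computed travel.

>>> apply_moves(commands=[{"grip": 0.3, "dp": [-1, 0, 0], "yaw": 0}, {"grip": 0.3, "dp": [-2, 0, 0], "yaw": 0}, {"grip": 0.3, "dp": [-3, 0, 0], "yaw": 0}, {"grip": 0.3, "dp": [-4, 0, 0], "yaw": 0}, {"grip": 0.3, "dp": [-5, 0, 0], "yaw": 0}, {"grip": 0.3, "dp": [-6, 0, 0], "yaw": 0}, {"grip": 0.3, "dp": [-7, 0, 0], "yaw": 0}, {"grip": 0.3, "dp": [-8, 0, 0], "yaw": 0}, {"grip": 0.3, "dp": [-9, 0, 0], "yaw": 0}, {"grip": 0.3, "dp": [-10, 0, 0], "yaw": 0}, {"grip": 0.3, "dp": [-11, 0, 0], "yaw": 0}, {"grip": 0.3, "dp": [-12, 0, 0], "yaw": 0}])

```text
time_s: 6.75
tcp_pos: [0.5112, -0.0912, 0.0565]
eef_rot: [180.0, -0.0, -137.2]
contact_force: [0.3, -0.5, -0.0]
gripper_width: 0.0264
```

```bash
python3 - <<'E'
from h import *
s=get_state(); p=s['tcp_pos']; print(p,s['eef_rot'],s['contact_force'])
R=Ro.from_euler('xyz',s['eef_rot'],degrees=True).as_matrix()
print('goal',R.T@(np.array([.5333,-.0713,.07])-p)*1e3)
_,c=cap('side')
cv2.imwrite('pics/side4.png',cv2.resize(c['color'][180:290,270:400,::-1],None,fx=6,fy=5,interpolation=cv2.INTER_CUBIC))
print('goal rim px',proj(c,(.5333,-.0713,.07)),'pan',proj(c,(.5333,-.0713,.04)))
E
```

```text
[ 0.51116471 -0.09117724  0.05654564] [ 1.79998159e+02 -3.26863303e-03 -1.37210053e+02] [ 0.34276412 -0.45101999 -0.00693276]
goal [-29.74605199  -0.44945742 -13.45607385]
goal rim px [323.32462907 237.33348513] pan [322.98464336 249.48129507]
```

View pics/side4.png

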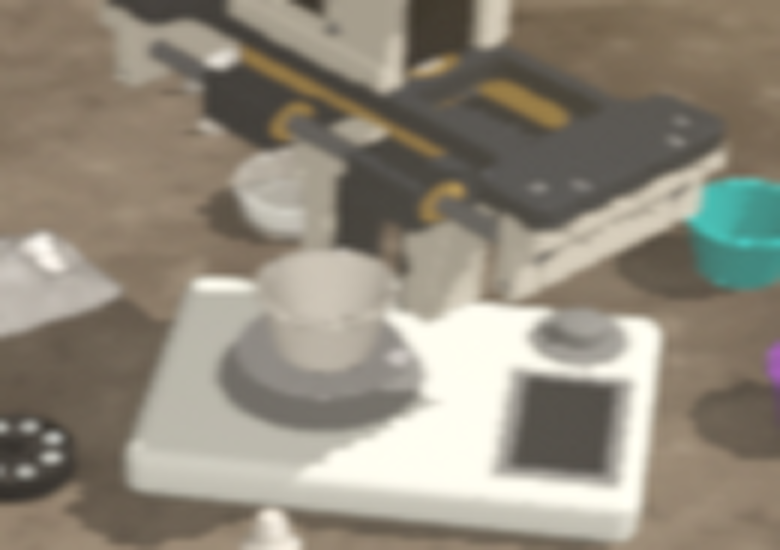

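>>> apply_moves(commands=[{"grip": 0.3, "dp": [4, 0, 0], "yaw": 0}, {"grip": 0.3, "dp": [15, 0, 0], "yaw": 0}, {"grip": 0.3, "dp": [15, 0, -40], "yaw": 0}, {"grip": 0.3, "dp": [15, 0, -97], "yaw": 0}, {"grip": 0.3, "dp": [-40, 0, -97], "yaw": 0}, {"grip": 0.3, "dp": [-96, 0, -97], "yaw": 0}, {"grip": 0.3, "dp": [-96, 0, -97], "yaw": 0}, {"grip": 0.3, "dp": [-96, 0, -97], "yaw": 0}, {"grip": 0.3, "dp": [-96, 0, -97], "yaw": 0}])

```text
time_s: 7.92
tcp_pos: [0.5807, -0.0269, 0.1535]
eef_rot: [180.0, -0.0, -137.3]
contact_force: [-0.6, -0.7, 0.2]
gripper_width: 0.0263
```

```bash
python3 - <<'E'
from h import *
s,c=cap('wrist','w5.png'); print(s['tcp_pos'],s['eef_rot'])
p=proj(c,(.5333,-.0713,.04),s); print(p)
o=(int(p[0])-65,int(p[1])-75); print(o)
cv2.imwrite('pics/w5c.png',cv2.resize(c['color'][o[1]:o[1]+140,o[0]:o[0]+130,::-1],None,fx=4,fy=4,interpolation=cv2.INTER_CUBIC))
E
```

```text
[ 0.58066264 -0.02685185  0.15351221] [ 1.79982544e+02 -2.56560501e-02 -1.37255123e+02]
[325.73716743 141.74944469]
(260, 66)
```

View pics/w5c.png

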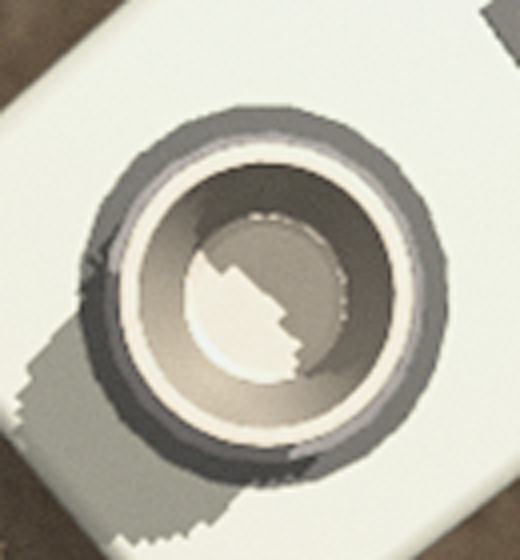

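```bash
python3 - <<'E'
from h import *
s,c=cap('wrist')
o=((260,66),4)
print('rim',circ(c,s,[(117,290),(266,138),(415,290),(266,446)],.07,*o))
print('in',circ(c,s,[(138,290),(266,163),(395,290),(266,427)],.07,*o))
print('foot inside',circ(c,s,[(183,300),(266,213),(347,300),(266,383)],.043,*o))
print('pan',circ(c,s,[(103,290),(424,290),(264,463),(180,158),(350,158),(390,400)],.04,*o))
print('collar',circ(c,s,[(79,290),(262,105),(447,290),(262,488),(130,160),(395,160),(395,430)],.026,*o), circ(c,s,[(79,290),(262,105),(447,290),(262,488)],.036,*o))
E
```

```text
rim (array([ 0.5324, -0.072 ]), np.float64(22.9), array([-0.,  0., -0.,  0.]))
in (array([ 0.5325, -0.0717]), np.float64(19.7), array([ 0.1, -0.1,  0.1, -0.1]))
foot inside (array([ 0.5328, -0.0718]), np.float64(14.1), array([-0.,  0., -0.,  0.]))
pan (array([ 0.5333, -0.0716]), np.float64(27.8), array([ 0.1,  0. , -0.1, -0.2,  0.1,  0. ]))
collar (array([ 0.5333, -0.0719]), np.float64(33.8), array([-0.3, -0.1, -0.2,  0.2,  0.3,  0.2, -0. ])) (array([ 0.5334, -0.0717]), np.float64(32.5), array([-0.1,  0.1, -0.1,  0.1]))
```

The cup is centred to about 1 mm (rim, inside and foot fits all agree) and upright. Next I locate the key precisely from this view.

```bash
python3 - <<'E'
from h import *
s,c=cap('wrist')
i=c['color'][0:60,340:430,::-1]; cv2.imwrite('pics/k5.png',cv2.resize(i,None,fx=8,fy=8,interpolation=cv2.INTER_CUBIC))
print(proj(c,(.449,-.096,.036),s))
E
```

```text
[385.94069532  16.74749725]
```

View pics/k5.png

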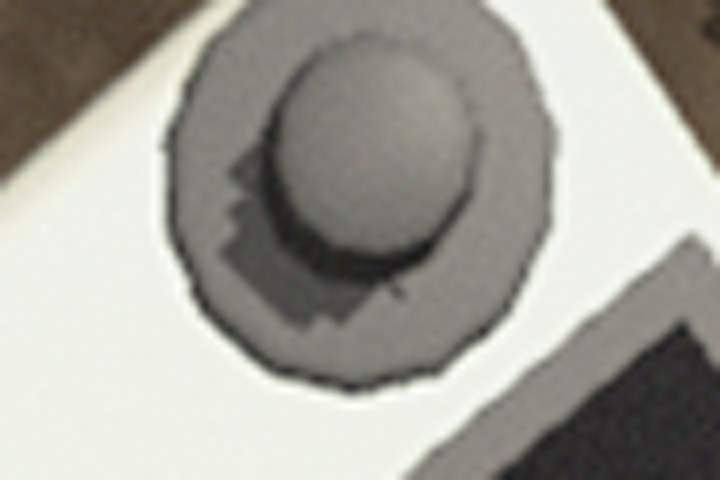

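The key top is at (387,18) and the prediction was (386,17), so they agree within 1 mm.

>>> apply_moves(commands=[{"grip": 0, "dp": [45, 12, 0], "yaw": 0}, {"grip": 0, "dp": [90, 24, 0], "yaw": 0}, {"grip": 0, "dp": [143, 39, 0], "yaw": 0}, {"grip": 0, "dp": [143, 39, 30], "yaw": 0}, {"grip": 0, "dp": [143, 39, 70], "yaw": 0}, {"grip": 0, "dp": [143, 39, 100], "yaw": 0}, {"grip": 0, "dp": [143, 39, 108], "yaw": 0}, {"grip": 0, "dp": [143, 39, 108], "yaw": 0}, {"grip": 0, "dp": [143, 39, 108], "yaw": 0}])

```text
time_s: 9.2
tcp_pos: [0.4511, -0.0944, 0.0467]
eef_rot: [-179.9, 0.1, -137.2]
contact_force: [-0.1, 0.4, 0.2]
gripper_width: 0.0003
```

```bash
python3 - <<'E'
from h import *
s=get_state(); print(s['tcp_pos'],s['contact_force'],s['gripper_width'])
_,c=cap('side')
cv2.imwrite('pics/side6.png',cv2.resize(c['color'][180:290,290:420,::-1],None,fx=5,fy=5,interpolation=cv2.INTER_CUBIC))
E
```

```text
[ 0.45110326 -0.09442434  0.04671212] [-0.14679668  0.3519975   0.16540161] 0.0003000669841016809
```

View pics/side6.png

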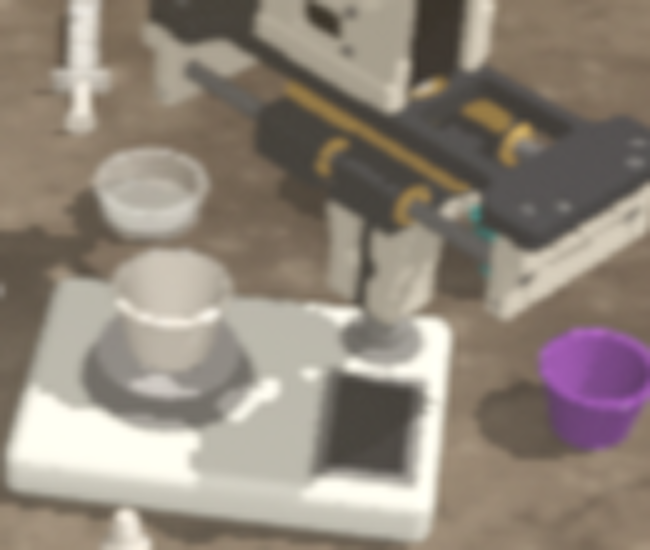

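The shut fingertips stand right over the key, about 10 mm above it, and the cup is unchanged. Pressing now.

>>> apply_moves(commands=[{"grip": 0, "dp": [2, 0, 4], "yaw": 0}, {"grip": 0, "dp": [2, 0, 8], "yaw": 0}, {"grip": 0, "dp": [2, 0, 10], "yaw": 0}, {"grip": 0, "dp": [2, 0, 11], "yaw": 0}, {"grip": 0, "dp": [2, 0, 12], "yaw": 0}, {"grip": 0, "dp": [2, 0, 13], "yaw": 0}, {"grip": 0, "dp": [2, 0, 14], "yaw": 0}, {"grip": 0, "dp": [2, 0, 14], "yaw": 0}, {"grip": 0, "dp": [2, 0, 14], "yaw": 0}])

```text
time_s: 10.38
tcp_pos: [0.4486, -0.0959, 0.0321]
eef_rot: [-180.0, -0.0, -137.2]
contact_force: [-4.3, 1.0, 11.3]
gripper_width: 0.0004
```

11 N at z = 32.1 mm means the key is on its stop (36 − 4 mm). I'll release it and go back to the viewing pose.

>>> apply_moves(commands=[{"grip": 0, "dp": [0, 0, 0], "yaw": 0}, {"grip": 0, "dp": [0, 0, -10], "yaw": 0}, {"grip": 0, "dp": [0, 0, -60], "yaw": 0}, {"grip": 0, "dp": [0, 0, -121], "yaw": 0}, {"grip": 0, "dp": [-50, -14, -121], "yaw": 0}, {"grip": 0, "dp": [-100, -27, -121], "yaw": 0}, {"grip": 0, "dp": [-135, -39, -121], "yaw": 0}, {"grip": 0, "dp": [-135, -39, -121], "yaw": 0}, {"grip": 0, "dp": [-135, -39, -121], "yaw": 0}, {"grip": 0, "dp": [-135, -39, -121], "yaw": 0}])

```text
time_s: 11.62
tcp_pos: [0.5735, -0.0332, 0.1528]
eef_rot: [180.0, 0.0, -137.2]
contact_force: [-0.2, 0.4, 0.4]
gripper_width: 0.0002
```

```bash
python3 - <<'E'
from h import *
s,c=cap('wrist','w7.png'); print(s['tcp_pos'],s['contact_force'],c['color'].shape)
_,d=cap('side','side7.png'); cv2.imwrite('pics/side7c.png',cv2.resize(d['color'][180:310,250:400,::-1],None,fx=5,fy=4,interpolation=cv2.INTER_CUBIC))
for X in((.5333,-.0716,.04),(.5327,-.0719,.07),(.449,-.096,.036)): print(proj(c,X,s))
E
```

```text
[ 0.57348524 -0.03318619  0.15278379] [-0.20838127  0.43870503  0.43799547] (480, 640, 3)
[325.1611702  155.53262098]
[325.32431951 156.19807714]
[385.09664832  33.09640501]
```

View pics/w7.png

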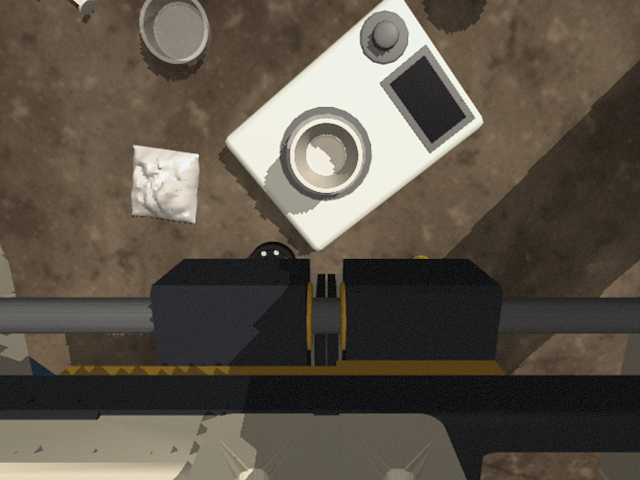

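View pics/side7c.png

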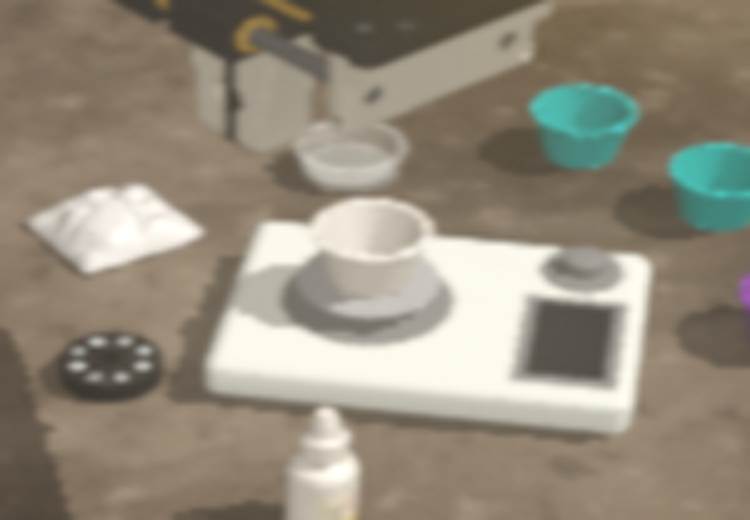

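The cup rim is at (326,155), and the predicted pixel for the centred cup was (325,156). There is an even ring of pan around it, the key is up at (386,34), and the bystanders are where they were.

```bash
python3 -c "
from plant import close_job
print(close_job())"
```

```text
the job is handed in; nothing more can be done
None
```

The cup now stands upright in the middle of the pan, the key has been pressed fully down and is up again, and I handed the job in at about 12 s.

- **Centring:** I pushed the cup about 18 mm along one straight line, slowly, with the two part-open fingertips behind its rim. It was never gripped or lifted. Circle fits in the wrist view then put it 0.5–1 mm from the pan's middle.
- **Key:** I pressed it with the shut fingertips until the tool reached z = 32.1 mm with about 11 N on it, which matches the end of the key's 4 mm travel.
- **Last views (wrist and side):** The cup was centred with an even rim of pan, and the gripper was clear of everything. The things round the scale looked unmoved; I judged that by eye and did not re-measure them. No check failed or disagreed beyond 1–3 mm between cameras.

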